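Push the food box back into its row on the pantry worktop

TASK

Push the oblong lidded food box along the worktop with your fingertips until its long side is flush against the back rail of the bay and its end is up against the square caddy (not the round tin). Keep the box flat on the worktop, never lifting or tipping it, leave the caddy, tin, mug and tumbler where they stand, and finish with the hand clear of everything.

Things in the scene. Friction and masses are not known exactly. Their poses are not given: they have to be found in the camera images.
- food_box: The oblong food box, all white plastic with a flat lid, 90 mm (its x) by 130 mm (its y), 50 mm high, flat upright sides, 0.4 to 0.85 kg, too wide to grasp. Loose on the worktop in front of the bay, turned up to 0.45 rad from the bay. Origin: centre of its underside; z up; its long sides face its +x and -x.
- bay: A low U of aluminium rail fixed to the worktop, open towards the robot, no floor plate; rails 25 mm high, 14 mm thick. Origin: middle of the back rail's inner face, at worktop height. x points away from the robot through the back rail (the room inside is at negative x), y along the back rail, whose inner face spans y = -280 to +280 mm; at each end a side rail runs 100 mm towards the robot.
- caddy: The square steel caddy, 80 by 80 mm, 70 mm high, flat top, 0.9 kg, loose. It stands inside the bay at one end (either the +y or the -y end), square to the rails, 2 to 3 mm from the back rail and 3 mm from the side rail, which stops it if it is pressed sideways. Origin: centre of its underside; axes parallel to the bay's.
- round_tin: The round steel tin, 80 mm diameter, 70 mm high, flat top, 0.9 kg, loose. It stands inside the bay at the other end of the bay from the caddy, its edge 2 to 3 mm from the back rail. Origin: centre of its underside.
- mug: A white ceramic mug, 76 mm diameter, 85 mm high, with a handle, loose on the worktop nearer the robot, to one side of the work. Leave it alone. Origin: centre of its underside.
- tumbler: A glass tumbler, 68 mm diameter, 95 mm high, loose on the worktop nearer the robot, on the other side from the mug. Leave it alone. Origin: centre of its underside.
Mind the look-alikes: they are no part of the job. Leave any red look-alike of the food_box alone.

How it is judged:
By the outcome, as a careful person would: the job done as asked, in the order asked, and still so for the second after the job is handed in, with the robot touching nothing.
It also fails if it takes over 54 s, if anything falls off the work surface, if the arm or the gripper's body presses on something with over 40 N, if the wrist force passes 120 N, or if a joint passes its speed limit or range.

ROBOT

A 7-joint arm with a two-finger parallel gripper is mounted at the origin on the work surface. World frame = base frame: x ahead of the robot, y to its left, z up, the work surface at z = 0. Lengths are in m, angles in rad, forces in N, time in s.
With the tool pointing down it reaches from about 0.4 to 0.85 m from the base axis. Payload 10.4 kg.
Tool frame: the origin (TCP) lies on the centre line of the jaws, within the pads' length; the fingertips stand 19 mm ahead of it and the grasp point (between the pads) is the TCP; z points along the fingers, y is the line along which they close (so a half turn about z gives the same grasp; the last joint's range is limited). The gripper opens to 85 mm and grips with 20 to 120 N. Pads are 22 mm wide; open, the fingers measure 114 mm over their backs; the gripper's body (76 mm by 85 mm) begins 54 mm behind the grasp point. The pads swing forward as they close: fully open they stand 13 mm farther back than shut.
Start: joints at [-1.274, 0.332, -0.065, 1.46, 0.022, 1.35, -0.088], TCP at [0.196, 0.593, 0.25] pointing down, gripper open.
Joint ranges: [-2.6, 2.6], [-0.5, 2.12], [-1.47, 1.34], [0.16, 2.42], [-1.27, 4.41], [0.06, 2.06], [-2.6, 2.6]. Speed limits (rad/s): [2.22, 2.22, 2.79, 2.79, 3.14, 3.14, 3.14].

INTERFACE

Orientations are given as a rotation vector (axis times angle).
In Python, from workcell import * gives the robot as it stands.
- The arm moves only by the tool drive_tool, never from a script. Its argument "targets" is a list that holds one entry, the list of rows, each a list of 4 numbers: the shift along the world's x, y, z normalised to -1 to 1, where 1 is 25 cm, then the turn about the world's z normalised to -1 to 1, where 1 is 360 degrees. In form: [[[dx, dy, dz, yaw], ...]]. A call has 1 to 20 rows; each row shifts and turns the commanded pose from where the row before left it; what a row does not reach is not made up. A row lasts 1/8 s, in which the tool goes at most 62.5 mm and 10.7 degrees, less where a joint would pass 70% of its speed; a pose out of reach is approached as far as the arm can. A call with a number of a shift or a turn outside -1 to 1 is refused whole. A call with a gripper value outside its range is refused whole. "claw" is the gripper command: -1 is fully open, 1 is shut, values between are in proportion, set as the call begins (left out, the last holds). The fingers move at their own pace and stop on an object; the grip force is fixed at half the most. Time passes only in rows, so rows that do not move let the fingers close. It gives the time, the measured TCP pose, the force, the opening and the grip force at its end, in the units of the state.
- read_state(): the state, without advancing time (a new reading comes with each control period).
- get_image(name): name is "scene" or "top" or "wrist"; returns a dict with "image" (400x640x3 uint8, red, green, blue), "fx", "fy", "cx", "cy" (pixels), "D" ([k1, k2, p1, p2, k3] as OpenCV has them; the pictures are not rectified), "R" (3x3) and "t" (3): a world point X has camera coordinates R X + t. Camera axes: x right, y down, z forward; pixel columns grow to the right and rows downward; lengths in m; the calibration is good to about 2 mm. A picture is of the moment at which its call begins. There is no depth.
- job_done(): hands the job in; it is judged then, once.
Trained networks look in the newest picture that a camera, given by its name, has taken for a name from the list of things; names that differ only in an ending like _2 or _b are one class to them, and where a whole thing is asked for, a point or a joint stands for the part that bears it (a point fixed in the world has none). Each returns a list of dicts, best first, with "conf" (0 to 1); they miss things now and then, are a little off and sometimes report something else, mostly with a low value. They report only what shows in the picture. A call takes as long as a camera call. They do not tell look-alikes from the thing itself.
- search_frame(camera, target): "rect" ([centre column, centre row, width, height] in pixels, round what is visible of it).
- regions_of(camera, target): "pixels" (400x640 bool, what is visible of it) and "rect" ([centre column, centre row, width, height] in pixels, round what is visible of it).
The state is a dict: "clock": time; "joint_positions": joint angles; "dq": joint speeds; "tau": joint torques, N m; "ee_pos": TCP position; "ee_rot": TCP orientation; "force": force on the tool from outside, world axes, zero at the start; "wrist_torque": the same for the moment, N m; "finger_gap": finger opening in m; "grasp_force": force on a finger pad.
Only numpy, scipy, OpenCV 4.12 (cv2) and the standard library are available. Lean on these libraries where they do the work, as an engineer would, in place of code of your own. Each camera call takes 0.05 s, during which the arm holds its last target. There are 200 camera calls.

## Working session

There is one attempt and no reset: what is moved stays moved. The work goes in short steps, Python scripts to look and compute and a tool call to move; the robot and the scene stay as the last step left them, time stands still between calls to the robot, and variables do not carry over. Pictures are saved under pics/ and viewed, at most 10 in all, crops included, and the job is handed in when it is done.

Besides the shell and the picture viewer there is one more tool, called after "Call:" as a command line: name --argument value ..., lists and objects as JSON in quotes. drive_tool: Moves the arm, as the interface text tells. Its arguments: {"type":"object","properties":{"targets":{"type":"array"},"claw":{"type":"number"}},"required":["targets"]}

```bash
mkdir -p pics
python3 - <<'E'
from workcell import *
import cv2
s=read_state(); print(s)
for n in("top","scene"):
    d=get_image(n); cv2.imwrite(f"pics/{n}0.png",d["image"][:,:,::-1]); print(n,d["fx"],d["fy"],d["cx"],d["cy"],d["D"],d["R"],d["t"])
for o in["food_box","bay","caddy","round_tin","mug","tumbler"]:
    print(o,[(x["conf"],x["rect"]) for x in search_frame("top",o)])
E
```

```text
{'clock': 0.0, 'joint_positions': array([-1.2735564 ,  0.33284425, -0.06471013,  1.46095852,  0.0215873 ,
        1.34989885, -0.08850032]), 'dq': array([ 0.00047737, -0.00038775, -0.00197882,  0.00113607, -0.00100795,
        0.00161231,  0.00075989]), 'tau': array([ 3.83530951e-04, -6.25448370e+01,  4.96306841e-02, -3.91607237e+01,
        1.63079007e-02,  9.91419627e-03, -1.31513718e-05]), 'ee_pos': array([0.19639201, 0.59296704, 0.24952498]), 'ee_rot': array([-5.00193657e-01, -3.10134015e+00,  2.20398633e-03]), 'force': array([ 0.22408462, -0.30724063, -0.27373086]), 'wrist_torque': array([-0.00103857, -0.03525718,  0.03109604]), 'grasp_force': 0.0, 'finger_gap': 0.08530279819944855}
top 370.02912091948133 370.02912091948133 315.41394546573537 197.84455883154132 [-0.08728598  0.          0.          0.          0.        ] [[ 0.05489694 -0.99848442  0.00389727]
 [-0.97393369 -0.05440666 -0.22021146]
 [ 0.22008975  0.00829326 -0.97544437]] [-0.03480564  0.58319523  0.97798656]
scene 477.8497992041057 477.8497992041057 315.69987224104744 193.340099419024 [-0.06282207  0.          0.          0.          0.        ] [[ 0.56231671  0.82690941 -0.0045558 ]
 [ 0.59822659 -0.41059858 -0.68813789]
 [-0.5708983   0.38422603 -0.72556564]] [-0.32459557 -0.31758224  1.7495192 ]
food_box [(0.95, [375.9, 287.6, 31.2, 46.0]), (0.81, [331.4, 221.7, 55.7, 42.2]), (0.67, [380.5, 128.9, 40.3, 50.8]), (0.62, [279.9, 276.0, 36.2, 51.7])]
bay [(0.66, [324.4, 185.4, 203.6, 43.1])]
caddy [(0.81, [243.9, 184.0, 28.9, 33.2])]
round_tin [(0.82, [407.5, 185.6, 32.7, 31.4])]
mug [(0.67, [193.8, 253.0, 40.0, 24.8]), (0.33, [325.3, 185.1, 199.6, 42.7])]
tumbler [(0.78, [433.8, 264.0, 31.5, 25.7])]
```

Run:
```python
import cv2
im=cv2.imread("pics/top0.png")[110:330,160:460]
cv2.imwrite("pics/crop0.png",cv2.resize(im,None,fx=2.6,fy=2.6,interpolation=cv2.INTER_CUBIC))
```

```text
(no output)
```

View pics/crop0.png

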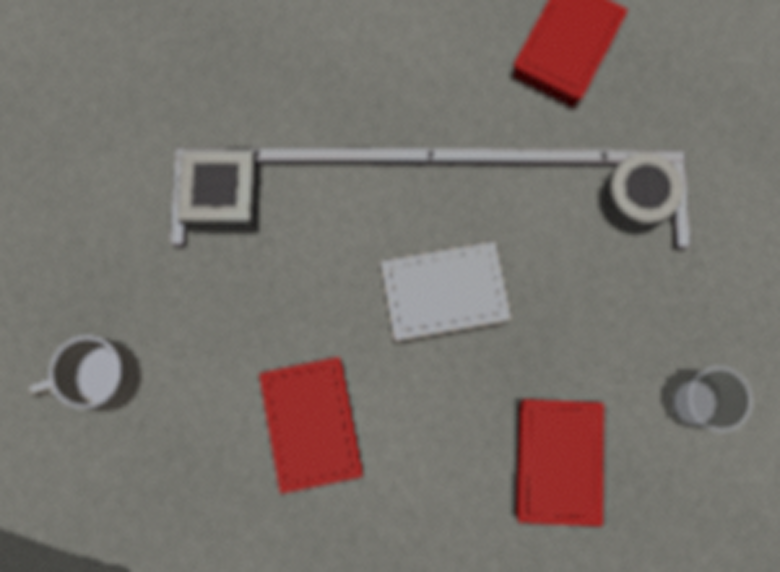

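View pics/scene0.png

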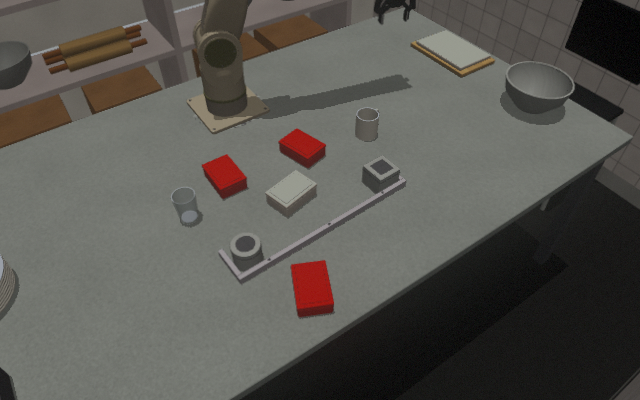

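The white box at top-image pixel (331,222) is the food box: it is white, oblong, and in front of the bay. The red boxes at (376,288), (280,276) and (380,129) are look-alikes. The caddy is on the left (+y) at (244,184), the tin on the right at (407,186). The enlarged crop confirms this, so I'll fit the poses next.

```bash
cat > h.py <<'E'
from workcell import *
import numpy as np, cv2
from scipy.optimize import minimize
S=8
def proj(d,P):
    P=np.asarray(P,float).reshape(-1,3)
    K=np.array([[d["fx"],0,d["cx"]],[0,d["fy"],d["cy"]],[0,0,1]])
    return cv2.projectPoints(P,cv2.Rodrigues(np.array(d["R"]))[0],np.array(d["t"]),K,np.array(d["D"]))[0][:,0]
def box(x0,x1,y0,y1,h): return np.array([[x,y,z] for x in(x0,x1) for y in(y0,y1) for z in(0,h)])
def place(P,p):
    c,s=np.cos(p[2]),np.sin(p[2]); return P@np.array([[c,s,0],[-s,c,0],[0,0,1]])+[p[0],p[1],0]
a=np.arange(0,2*np.pi,.1)
cyl=np.vstack([np.c_[.04*np.cos(a),.04*np.sin(a),0*a+z] for z in(0,.07)])
SH={"food_box":[box(-.045,.045,-.065,.065,.05)],"caddy":[box(-.04,.04,-.04,.04,.07)],"round_tin":[cyl],
"bay":[box(0,.014,-.294,.294,.025),box(-.1,.014,.28,.294,.025),box(-.1,.014,-.294,-.28,.025)]}
def render(d,shapes,p,roi):
    x0,y0,x1,y1=roi; m=np.zeros(((y1-y0)*S,(x1-x0)*S),np.uint8)
    for b in shapes:
        q=(proj(d,place(b,p))-[x0,y0]+.5)*S-.5
        cv2.fillConvexPoly(m,cv2.convexHull(np.round(q).astype(np.int32)),1)
    return cv2.resize(m.astype(np.float32),(x1-x0,y1-y0),interpolation=cv2.INTER_AREA)
def fit(views,name,p0,ign=None):
    """views: list of (d,mask); ign: list of masks to ignore"""
    R=[]
    for d,m in views:
        q=np.vstack([proj(d,place(b,p0)) for b in SH[name]]); lo=np.floor(q.min(0)-15).astype(int).clip(0); hi=np.minimum(np.ceil(q.max(0)+15).astype(int),[640,400])
        R.append((*lo,*hi))
    def cost(p):
        c=0
        for i,((d,m),r) in enumerate(zip(views,R)):
            w=1. if ign is None else 1.-ign[i][r[1]:r[3],r[0]:r[2]]
            c+=(w*(render(d,SH[name],p,r)-m[r[1]:r[3],r[0]:r[2]])**2).sum()
        return c
    best=None
    p=np.array(p0,float)
    for st in(.02,.006,.002):
        o=minimize(cost,p,method="Nelder-Mead",options=dict(initial_simplex=np.vstack([p]+[p+np.eye(3)[k]*[st,st,st*5] for k in range(3)]),xatol=1e-5,fatol=.01,maxiter=150)); p=o.x
    return p,o.fun
def ray(d,uv,z):
    K=np.array([[d["fx"],0,d["cx"]],[0,d["fy"],d["cy"]],[0,0,1]])
    n=cv2.undistortPoints(np.array([[uv]],float),K,np.array(d["D"]))[0,0]
    R=np.array(d["R"]);C=-R.T@d["t"];v=R.T@[n[0],n[1],1]
    return C+v*(z-C[2])/v[2]
def mask(cam,name,near):
    L=regions_of(cam,name)
    L=[x for x in L if np.hypot(*(np.array(x["rect"][:2])-near))<20]
    return L[0]["pixels"].astype(np.float32) if L else None
E
cat > m.py <<'E'
from h import *
d=get_image("top"); e=get_image("scene")
print("mug",ray(d,(196,253),.04),"tumbler",ray(d,(434,264),.05),"reds",[ray(d,u,.05).round(3) for u in((376,288),(280,276))])
px={"food_box":(331,222),"caddy":(244,184),"round_tin":(407,186),"bay":(324,185)}
sx={"food_box":(292,192),"caddy":(381,175),"round_tin":(246,250),"bay":(313,230)}
M={n:mask("top",n,px[n]) for n in px}; N={n:mask("scene",n,sx[n]) for n in px}
print({n:(M[n] is not None,N[n] is not None) for n in px})
for n in("bay","food_box","caddy","round_tin"):
    p0=ray(d,px[n],.025); p0[2]=0.05; 
    if n=="food_box":p0[2]=.15
    for vs in("t","s","ts"):
        V=[];I=[]
        for c,dd,MM in(("t",d,M),("s",e,N)):
            if c in vs and MM[n] is not None:
                V.append((dd,MM[n])); I.append(np.clip(sum(MM[k] for k in MM if k!=n and MM[k] is not None),0,1) if n=="bay" else 0*MM[n])
        if V: print(n,vs,*[np.round(x,4) for x in fit(V,n,p0,I)])
E
python3 m.py
```

```text
mug [0.41179008 0.32538915 0.04      ] tumbler [ 0.41743505 -0.34251722  0.05      ] reds [array([ 0.345, -0.182,  0.05 ]), array([0.363, 0.083, 0.05 ])]
{'food_box': (True, True), 'caddy': (True, True), 'round_tin': (True, True), 'bay': (True, True)}
bay t [ 0.6773 -0.0279  0.0505] 353.1069
bay s [ 0.6755 -0.0272  0.0487] 97.8894
bay ts [ 0.6757 -0.0273  0.0523] 482.8472
food_box t [ 0.5243 -0.0497  0.232 ] 60.2087
food_box s [ 0.5193 -0.0494  0.2553] 144.2249
food_box ts [ 0.5239 -0.05    0.2302] 216.9741
caddy t [0.6217 0.2083 0.0523] 34.7378
caddy s [0.6186 0.2083 0.2061] 162.7368
caddy ts [0.6215 0.2084 0.0484] 210.6262
round_tin t [ 0.6469 -0.2662  0.1287] 44.1416
round_tin s [ 0.6423 -0.2661  0.0283] 146.4141
round_tin ts [ 0.6462 -0.2667  0.1142] 204.2517
```

Call:
drive_tool --targets '[[[0.128,-0.139,0,0],[0.128,-0.139,0,0],[0.128,-0.139,0,0],[0.128,-0.139,0,0],[0.128,-0.139,0,0],[0.128,-0.139,0,0],[0.128,-0.139,0,0],[0.01,-0.179,0,0.007],[0.01,-0.179,0,0.007],[0.01,-0.179,0,0.007],[0.01,-0.179,0,0.007],[0.01,-0.179,0,0.007],[0.01,-0.179,0,0.007],[0.01,-0.179,0,0.007],[0.01,-0.179,0,0.007],[0.01,-0.179,0,0.003],[0,0,0,0],[0,0,0,0]]]' --claw -1

```text
clock: 3.15
ee_pos: [0.443, -0.0521, 0.2504]
ee_rot: [-0.08, 3.14, 0.001]
force: [0.0, 0.5, -0.8]
finger_gap: 0.0848
grasp_force: 0.0
```

```bash
cat > st.py <<'E'
from h import *
from scipy.spatial.transform import Rotation as Ro
s=read_state(); R=Ro.from_rotvec(s["ee_rot"]).as_matrix()
p=s["ee_pos"]; b=Ro.from_euler('z',-.05).apply(p-[.6765,-.0275,0])
print(s["clock"],"pos",p.round(4),"bay",b.round(4),"ytool",np.degrees(np.arctan2(R[1,1],R[0,1])).round(2),"tilt",R[:,2].round(3),"F",s["force"].round(2),"gap",round(s["finger_gap"],4),"q",s["joint_positions"].round(2))
E
python3 st.py
```

```text
3.15 pos [ 0.443  -0.0521  0.2504] bay [-0.2345 -0.0129  0.2504] ytool 92.92 tilt [ 0.     0.001 -1.   ] F [ 0.02  0.46 -0.83] gap 0.0848 q [-0.52 -0.11  0.51  1.93  0.05  1.31  1.59]
```

Call:
drive_tool --targets '[[[0,0,-0.2,0],[0,0,-0.2,0],[0,0,-0.2,0],[0,0,-0.14,0],[0,0,-0.08,0],[0,0,-0.04,0],[0,0,0,0],[0,0,0,0]]]'

```text
clock: 4.15
ee_pos: [0.4436, -0.0524, 0.0361]
ee_rot: [-0.081, 3.139, 0.001]
force: [-0.3, 0.6, 0.3]
finger_gap: 0.0857
grasp_force: 0.0
```

Run:
```python
exec(open('st.py').read())
d=get_image("wrist"); e=get_image("scene")
cv2.imwrite("pics/w1.png",np.hstack([cv2.resize(d["image"],(400,250)),cv2.resize(e["image"][120:270,180:420],(400,250))])[:,:,::-1])
```

```text
4.15 pos [ 0.4436 -0.0524  0.0361] bay [-0.2338 -0.0132  0.0361] ytool 92.94 tilt [ 0.001  0.    -1.   ] F [-0.3   0.62  0.27] gap 0.0857 q [-0.48  0.21  0.54  2.16 -0.15  0.81  1.77]
```

View pics/w1.png

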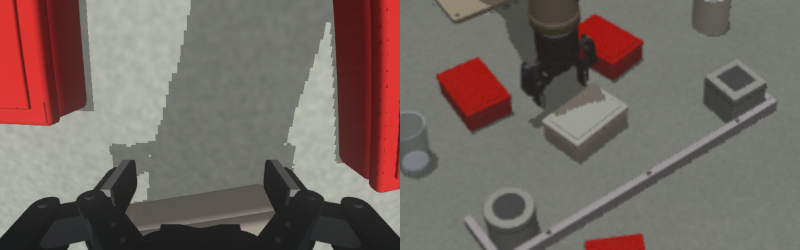

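The wrist and scene views show the open fingers straddling nothing, just behind the white box. They are between the two red boxes and clear of both. I'll push towards the rail.

Call:
drive_tool --targets '[[[0,0,-0.03,0],[0.032,0.0016,0,0],[0.032,0.0016,0,0],[0.032,0.0016,0,0],[0.032,0.0016,0,0],[0.032,0.0016,0,0],[0.032,0.0016,0,0],[0.032,0.0016,0,0],[0.032,0.0016,0,0],[0.032,0.0016,0,0],[0.032,0.0016,0,0],[0.032,0.0016,0,0],[0.032,0.0016,0,0],[0.024,0.0012,0,0],[0.016,0.0008,0,0],[0.008,0.0004,0,0],[0,0,0,0]]]'

```text
clock: 6.38
ee_pos: [0.5504, -0.0476, 0.0275]
ee_rot: [0.079, -3.138, 0.0]
force: [-5.6, -0.4, 3.7]
finger_gap: 0.0852
grasp_force: 2.8
```

```bash
cat > b.py <<'E'
exec(open('st.py').read())
import sys
d=get_image("top")
def fitbox(guess):
    g=proj(d,[guess[0],guess[1],.04])[0]; m=mask("top","food_box",g)
    if m is None: print("no mask"); return
    p,c=fit([(d,m)],"food_box",guess); q=Ro.from_euler('z',-.05).apply(np.array([p[0],p[1],0])-[.6765,-.0275,0])
    print("box",p.round(4),"cost",round(c,1),"bay",q[:2].round(4),"yaw",round(p[2]-.05,3))
fitbox([float(v) for v in sys.argv[1:4]])
def corr():
    m=mask("top","caddy",(244,184)); 
    if m is not None: print("caddy",fit([(d,m)],"caddy",[.6217,.2083,.0523]))
corr()
E
python3 b.py .61 -.04 .08
```

```text
6.375 pos [ 0.5504 -0.0476  0.0275] bay [-0.1269 -0.0137  0.0275] ytool 92.89 tilt [-0.002 -0.    -1.   ] F [-5.55 -0.41  3.69] gap 0.0852 q [-0.41  0.45  0.49  1.89 -0.27  0.87  1.84]
no mask
caddy (array([0.62191232, 0.21053747, 0.07434943]), np.float64(33.162109375))
```

Call:
drive_tool --targets '[[[0.02,0.001,0,0],[0.02,0.001,0,0],[0.016,0.0008,0,0],[0.012,0.0006,0,0],[0,0,0,0],[0,0,0,0]]]'

```text
clock: 7.28
ee_pos: [0.5677, -0.0467, 0.0274]
ee_rot: [0.08, -3.14, 0.0]
force: [-3.1, -1.8, -1.5]
finger_gap: 0.085
grasp_force: 1.5
```

```bash
python3 st.py
```

```text
7.275 pos [ 0.5677 -0.0467  0.0274] bay [-0.1096 -0.0137  0.0274] ytool 92.9 tilt [-0.001 -0.    -1.   ] F [-3.11 -1.76 -1.46] gap 0.085 q [-0.4   0.48  0.49  1.85 -0.28  0.89  1.84]
```

Call:
drive_tool --targets '[[[0.01,0.0005,0,0],[0.01,0.0005,0,0],[0.008,0.0004,0,0],[0,0,0,0],[0,0,0,0]]]'

```text
clock: 7.9
ee_pos: [0.5753, -0.046, 0.028]
ee_rot: [-0.08, 3.14, 0.0]
force: [-0.7, 0.1, -0.1]
finger_gap: 0.0854
grasp_force: 0.8
```

Call:
drive_tool --targets '[[[0.006,0.0003,0,0],[0.006,0.0003,0,0],[0,0,0,0]]]'

```text
clock: 8.28
ee_pos: [0.576, -0.046, 0.0278]
ee_rot: [0.079, -3.136, -0.002]
force: [-13.8, 0.5, 11.3]
finger_gap: 0.0855
grasp_force: 7.2
```

Call:
drive_tool --targets '[[[-0.08,-0.004,0,0],[-0.12,-0.006,0,0],[0,0,0.2,0],[0,0,0.25,0],[0,0,0.25,0],[0.049,-0.045,0,-0.0278],[0.049,-0.045,0,-0.0278],[0.049,-0.045,0,-0.0278],[0.049,-0.045,0,-0.0278],[0.049,-0.045,0,-0.0278],[0.049,-0.045,0,-0.0278],[0.049,-0.045,0,-0.0278],[0.049,-0.045,0,-0.0278],[0.049,-0.045,0,-0.0278],[0,0,0,0]]]' --claw 0.06

```text
clock: 10.15
ee_pos: [0.639, -0.1505, 0.203]
ee_rot: [2.164, 2.274, -0.001]
force: [-0.2, 0.1, 0.7]
finger_gap: 0.0401
grasp_force: 0.0
```

```bash
python3 b.py .63 -.043 .05; python3 -c "
import cv2
from workcell import *
cv2.imwrite('pics/t2.png',cv2.resize(get_image('top')['image'][110:330,160:460,::-1],None,fx=2.6,fy=2.6,interpolation=cv2.INTER_CUBIC))"
```

```text
10.15 pos [ 0.639  -0.1505  0.203 ] bay [-0.0436 -0.121   0.203 ] ytool 2.84 tilt [ 0.001 -0.002 -1.   ] F [-0.18  0.15  0.75] gap 0.0401 q [-0.42  0.54  0.83  1.47 -0.4   1.31  0.49]
box [ 0.6362 -0.033   0.1566] cost 889.3 bay [-0.0406 -0.0034] yaw 0.107
caddy (array([0.62182432, 0.20849723, 0.04824132]), np.float64(14.044921875))
```

View pics/t2.png

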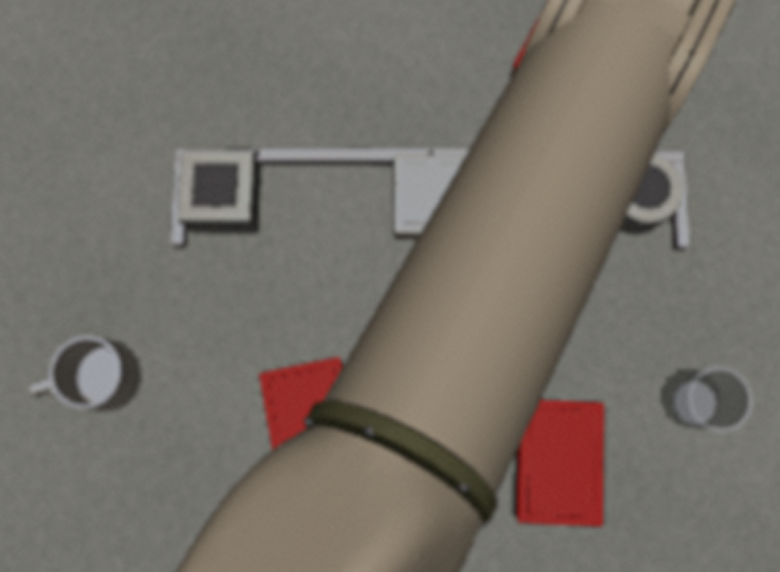

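The box now sits against the back rail (crop ~(432,195), left edge at column 395) and looks square to it. The caddy, tin, mug and tumbler haven't moved.

Run:
```python
exec(open('st.py').read())
d=get_image("top")
for uv,z in(((160+395/2.6,110+205/2.6),.05),((160+253/2.6,110+195/2.6),.07)): print(Ro.from_euler('z',-.05).apply(ray(d,uv,z)-[.6765,-.0275,0]))
```

```text
10.35 pos [ 0.6381 -0.1491  0.2031] bay [-0.0444 -0.1195  0.2031] ytool 3.02 tilt [ 0.001  0.001 -1.   ] F [-0.55 -0.46  0.05] gap 0.0401 q [-0.42  0.53  0.83  1.47 -0.4   1.31  0.49]
[-0.06102528  0.03972709  0.05      ]
[-0.05568089  0.19435475  0.07      ]
```

Call:
drive_tool --targets '[[[-0.014,0,-0.2,0],[0,0,-0.2,0],[0,0,-0.15,0],[0,0,-0.1,0],[0,0,-0.05,0],[0,0,0,0],[0,0,0,0]]]'

```text
clock: 11.28
ee_pos: [0.6355, -0.1498, 0.0292]
ee_rot: [2.164, 2.275, 0.002]
force: [0.6, 1.0, -0.2]
finger_gap: 0.04
grasp_force: 0.0
```

Call:
drive_tool --targets '[[[-0.0013,0.032,0,0],[-0.0013,0.032,0,0],[-0.0013,0.032,0,0],[-0.0013,0.032,0,0],[-0.0013,0.032,0,0],[-0.0013,0.032,0,0],[-0.0013,0.032,0,0],[-0.0013,0.032,0,0],[-0.0013,0.032,0,0],[-0.0013,0.032,0,0],[-0.0013,0.032,0,0],[-0.0013,0.032,0,0],[-0.0013,0.032,0,0],[-0.0013,0.032,0,0],[-0.0013,0.032,0,0],[-0.0013,0.032,0,0],[-0.001,0.024,0,0],[-0.0006,0.012,0,0],[0,0,0,0],[0,0,0,0]]]'

```text
clock: 13.78
ee_pos: [0.6291, -0.0127, 0.0279]
ee_rot: [2.166, 2.276, 0.0]
force: [0.0, -3.8, 1.3]
finger_gap: 0.0402
grasp_force: 0.0
```

```bash
python3 b.py .626 .12 .05; python3 -c "
import cv2
from workcell import *
cv2.imwrite('pics/t3.png',cv2.resize(get_image('top')['image'][140:230,210:330,::-1],None,fx=6,fy=6,interpolation=cv2.INTER_CUBIC))"
```

```text
13.775 pos [ 0.6291 -0.0127  0.0279] bay [-0.0466  0.0172  0.0279] ytool 2.84 tilt [ 0.  0. -1.] F [ 0.02 -3.78  1.34] gap 0.0402 q [-0.59  0.66  0.72  1.69 -0.51  0.99  0.36]
box [ 0.7904 -0.0978  0.4278] cost 76.0 bay [ 0.1103 -0.0759] yaw 0.378
caddy (array([0.62033172, 0.20769652, 0.0565744 ]), np.float64(24.357177734375))
```

View pics/t3.png

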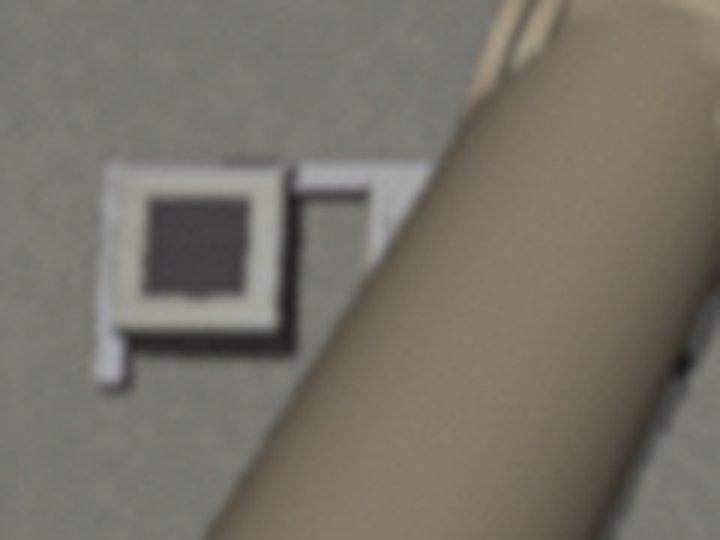

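The box is still flush with the rail. Its left edge is at crop column 372 and the caddy's edge at 288, so about 38 mm remains.

Call:
drive_tool --targets '[[[-0.001,0.024,0,0],[-0.001,0.024,0,0],[-0.001,0.024,0,0],[-0.001,0.024,0,0],[-0.0008,0.016,0,0],[-0.0004,0.008,0,0],[0,0,0,0],[0,0,0,0]]]'

```text
clock: 14.98
ee_pos: [0.6277, 0.0169, 0.0278]
ee_rot: [2.166, 2.275, -0.001]
force: [-0.0, -4.6, 2.1]
finger_gap: 0.0402
grasp_force: 0.0
```

```bash
python3 b.py .626 .12 .05; python3 -c "
import cv2
from workcell import *
a=cv2.resize(get_image('top')['image'][140:200,220:300,::-1],(480,360),interpolation=cv2.INTER_CUBIC)
b=cv2.resize(get_image('scene')['image'][145:235,310:410,::-1],(400,360),interpolation=cv2.INTER_CUBIC)
cv2.imwrite('pics/t4.png',cv2.resize(cv2.hconcat([a,b]),(800,327)))"
```

```text
14.975 pos [0.6277 0.0169 0.0278] bay [-0.0465  0.0467  0.0278] ytool 2.82 tilt [-0. -0. -1.] F [-0.01 -4.56  2.14] gap 0.0402 q [-0.64  0.66  0.72  1.69 -0.51  0.99  0.32]
box [0.6576 0.0972 0.1442] cost 1449.4 bay [-0.0126  0.1255] yaw 0.094
caddy (array([0.62303687, 0.209353  , 0.05386665]), np.float64(93.36865234375))
```

View pics/t4.png

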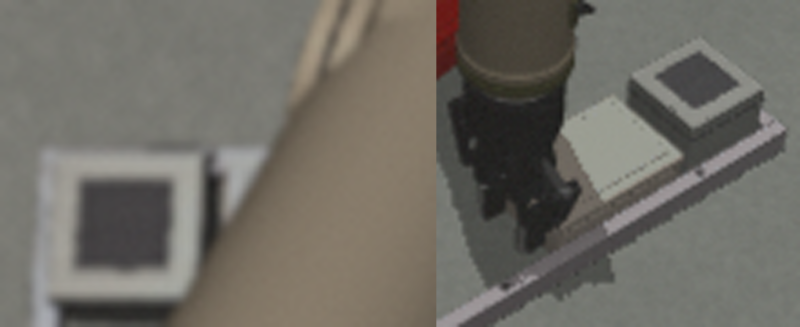

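The gap is down to about 9 mm: box edge at (225,190), caddy edge at (205,190). I'll inch forward and watch the force.

Call:
drive_tool --targets '[[[-0.0004,0.008,0,0],[-0.0004,0.008,0,0],[-0.0003,0.006,0,0],[0,0,0,0]]]'

```text
clock: 15.72
ee_pos: [0.6274, 0.0223, 0.0279]
ee_rot: [2.166, 2.275, -0.001]
force: [-1.4, -5.1, 2.6]
finger_gap: 0.0402
grasp_force: 0.0
```

Call:
drive_tool --targets '[[[-0.0002,0.004,0,0],[0,0,0,0]]]'

```text
clock: 15.98
ee_pos: [0.6274, 0.0231, 0.0278]
ee_rot: [2.166, 2.275, -0.001]
force: [-0.5, -6.2, 1.5]
finger_gap: 0.0399
grasp_force: 0.0
```

Call:
drive_tool --targets '[[[-0.0002,0.004,0,0],[0,0,0,0]]]'

```text
clock: 16.23
ee_pos: [0.6273, 0.0241, 0.0279]
ee_rot: [2.166, 2.275, -0.001]
force: [-1.2, -5.1, 2.3]
finger_gap: 0.0403
grasp_force: 0.0
```

Call:
drive_tool --targets '[[[-0.0002,0.004,0,0],[0,0,0,0]]]'

```text
clock: 16.48
ee_pos: [0.6273, 0.0251, 0.0279]
ee_rot: [2.166, 2.275, -0.001]
force: [-0.2, -5.9, 2.3]
finger_gap: 0.04
grasp_force: 0.0
```

Call:
drive_tool --targets '[[[-0.0001,0.003,0,0],[0,0,0,0],[0,0,0,0]]]'

```text
clock: 16.85
ee_pos: [0.6273, 0.0253, 0.0278]
ee_rot: [2.166, 2.274, -0.001]
force: [-0.4, -5.9, 1.8]
finger_gap: 0.04
grasp_force: 0.0
```

Call:
drive_tool --targets '[[[-0.0001,0.003,0,0],[0,0,0,0],[0,0,0,0]]]'

```text
clock: 17.23
ee_pos: [0.6273, 0.0253, 0.0279]
ee_rot: [2.166, 2.273, -0.002]
force: [0.1, -9.2, 1.9]
finger_gap: 0.0401
grasp_force: 0.0
```

```bash
python3 -c "
import cv2
from workcell import *
a=cv2.resize(get_image('top')['image'][140:200,220:300,::-1],(480,360),interpolation=cv2.INTER_CUBIC)
b=cv2.resize(get_image('scene')['image'][150:210,340:410,::-1],(420,360),interpolation=cv2.INTER_CUBIC)
cv2.imwrite('pics/t5.png',cv2.resize(cv2.hconcat([a,b]),(800,320)))"
```

```text
(no output)
```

View pics/t5.png

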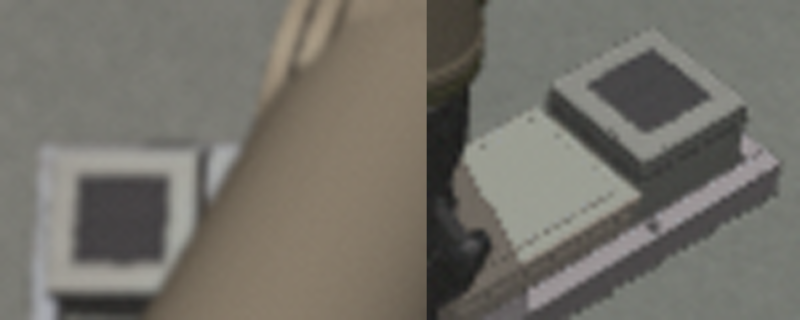

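The position has stalled at y=0.0253 while the force has risen to 9 N, and both views show the box end touching the caddy. I'll back off, lift and look with the arm out of the way.

Call:
drive_tool --targets '[[[0.001,-0.02,0,0],[0.004,-0.08,0,0],[0.004,-0.1,0,0],[0,0,0.2,0],[0,0,0.25,0],[0,0,0.25,0],[-0.1,-0.2,0,0],[-0.1,-0.2,0,0],[-0.1,-0.2,0,0],[-0.1,-0.2,0,0],[-0.1,-0.2,0,0],[-0.1,-0.2,0,0],[0,-0.2,0,0],[0,0,0,0]]]'

```text
clock: 19.08
ee_pos: [0.4766, -0.3777, 0.2029]
ee_rot: [2.173, 2.268, -0.003]
force: [0.0, 1.4, -0.1]
finger_gap: 0.0401
grasp_force: 0.0
```

```bash
python3 b.py .626 .1 .05; python3 -c "
import cv2
from workcell import *
d=get_image('top')['image'][:,:,::-1]
cv2.imwrite('pics/t6.png',cv2.resize(d[140:230,210:330],None,fx=6,fy=6,interpolation=cv2.INTER_CUBIC))"
```

```text
19.075 pos [ 0.4766 -0.3777  0.2029] bay [-0.2172 -0.3398  0.2029] ytool 2.44 tilt [-0.001 -0.002 -1.   ] F [ 0.03  1.38 -0.12] gap 0.0401 q [-0.12  0.45  0.94  1.61 -0.38  1.27  0.93]
box [0.6259 0.1026 0.0574] cost 52.1 bay [-0.0441  0.1324] yaw 0.007
caddy (array([0.62155384, 0.20955945, 0.05208501]), np.float64(74.477294921875))
```

View pics/t6.png

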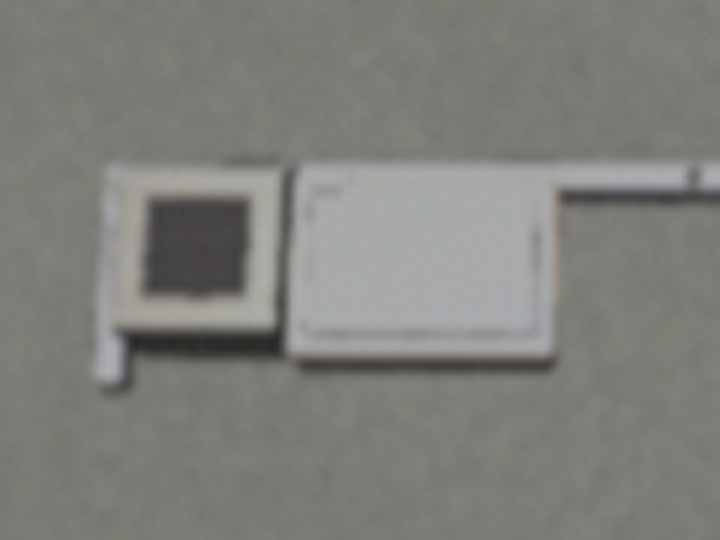

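The box sits flush on the rail and against the caddy: box left edge at crop 288, caddy edge at 280, fitted yaw about 0.007. To be sure it's flush, I'll give it one gentle two-finger press towards the rail.

Call:
drive_tool --targets '[[[0.0174,0.19,0,0.0251],[0.0174,0.19,0,0.0251],[0.0174,0.19,0,0.0251],[0.0174,0.19,0,0.0251],[0.0174,0.19,0,0.0251],[0.0174,0.19,0,0.0251],[0.0174,0.19,0,0.0251],[0.0174,0.19,0,0.0251],[0.0174,0.19,0,0.0251],[0.0174,0.19,0,0.0251],[0,0,0,0],[0,0,0,0]]]' --claw -1

```text
clock: 20.78
ee_pos: [0.5227, 0.1027, 0.2029]
ee_rot: [0.089, -3.14, 0.0]
force: [0.2, -0.3, -0.2]
finger_gap: 0.0855
grasp_force: 0.0
```

```bash
python3 st.py
```

```text
20.775 pos [0.5227 0.1027 0.2029] bay [-0.1471  0.1377  0.2029] ytool 93.24 tilt [-0. -0. -1.] F [ 0.24 -0.29 -0.19] gap 0.0855 q [-0.77  0.17  0.54  1.8  -0.09  1.2   1.43]
```

Call:
drive_tool --targets '[[[0,-0.028,-0.2,-0.001],[0,0,-0.2,0],[0,0,-0.15,0],[0,0,-0.1,0],[0,0,-0.05,0],[0.03,0.0015,0,0],[0.03,0.0015,0,0],[0.03,0.0015,0,0],[0.03,0.0015,0,0],[0.024,0.0012,0,0],[0.012,0.0006,0,0],[0,0,0,0]]]'

```text
clock: 22.28
ee_pos: [0.5621, 0.0972, 0.0278]
ee_rot: [0.078, -3.14, 0.0]
force: [0.4, -0.1, -0.1]
finger_gap: 0.0854
grasp_force: 0.0
```

```bash
python3 st.py
```

```text
22.275 pos [0.5621 0.0972 0.0278] bay [-0.108   0.1303  0.0278] ytool 92.84 tilt [-0. -0. -1.] F [ 0.39 -0.06 -0.11] gap 0.0854 q [-0.65  0.48  0.48  1.84 -0.28  0.89  1.59]
```

Call:
drive_tool --targets '[[[0.008,0.0004,0,0],[0.008,0.0004,0,0],[0.006,0.0003,0,0],[0,0,0,0]]]'

```text
clock: 22.78
ee_pos: [0.5677, 0.0975, 0.0278]
ee_rot: [-0.078, 3.141, 0.0]
force: [0.4, 0.7, 0.4]
finger_gap: 0.0856
grasp_force: 0.0
```

Call:
drive_tool --targets '[[[0.006,0.0003,0,0],[0,0,0,0]]]'

```text
clock: 23.02
ee_pos: [0.5688, 0.0976, 0.0277]
ee_rot: [0.078, -3.14, -0.0]
force: [-1.2, -0.7, 1.1]
finger_gap: 0.0851
grasp_force: 0.8
```

Call:
drive_tool --targets '[[[0.006,0.0003,0,0],[0,0,0,0]]]'

```text
clock: 23.28
ee_pos: [0.5689, 0.0976, 0.0275]
ee_rot: [0.078, -3.137, -0.0]
force: [-9.6, -1.0, 6.3]
finger_gap: 0.0851
grasp_force: 5.0
```

The fingers meet firm resistance at bay x ≈ -0.101, the same as at the first press, so the box is flush. I'll retreat and check once more.

Call:
drive_tool --targets '[[[-0.02,-0.001,0,0],[-0.1,-0.005,0,0],[-0.1,-0.005,0,0],[0,0,0.2,0],[0,0,0.25,0],[0,0,0.25,0],[0,-0.2,0,0],[0,-0.2,0,0],[0,-0.2,0,0],[0,-0.2,0,0],[0,-0.2,0,0],[0,-0.2,0,0],[0,-0.2,0,0],[0,-0.2,0,0],[0,0,0,0],[0,0,0,0]]]'

```text
clock: 25.28
ee_pos: [0.5157, -0.3047, 0.2026]
ee_rot: [-0.078, 3.141, 0.001]
force: [0.1, 0.8, -0.1]
finger_gap: 0.0851
grasp_force: 0.0
```

```bash
python3 b.py .626 .1 .05; python3 -c "
import cv2
from workcell import *
a=cv2.resize(get_image('top')['image'][140:230,210:330,::-1],(480,360),interpolation=cv2.INTER_CUBIC)
b=cv2.resize(get_image('scene')['image'][140:230,310:410,::-1],(400,360),interpolation=cv2.INTER_CUBIC)
cv2.imwrite('pics/t7.png',cv2.resize(cv2.hconcat([a,b]),(800,327)))"
```

```text
25.275 pos [ 0.5157 -0.3047  0.2026] bay [-0.1745 -0.2688  0.2026] ytool 92.84 tilt [-0.  0. -1.] F [ 0.12  0.83 -0.06] gap 0.0851 q [-0.17  0.38  0.8   1.63 -0.28  1.25  2.3 ]
box [0.6256 0.1031 0.0596] cost 35.4 bay [-0.0443  0.133 ] yaw 0.01
caddy (array([0.6209712 , 0.21020826, 0.01048792]), np.float64(42.241943359375))
```

View pics/t7.png

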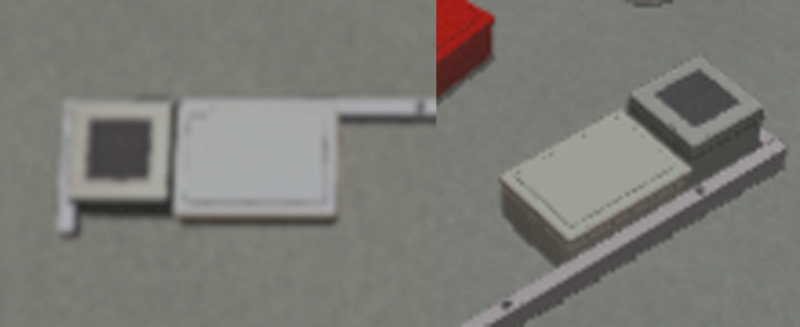

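Both views show the box flush to the rail, with its end at the caddy (column 175 on the left). The hand is clear, so I'm handing in.

```bash
python3 -c "
from workcell import *
print(job_done())"
```

```text
the job is handed in; nothing more can be done
None
```

The white food box is pushed flush against the bay's back rail with its end against the square caddy, the hand is clear, and the job was handed in at about 25 s (result not shown).

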